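# Park the teal flux bottle in the free bench holder

### The arm

A 7-joint arm with a two-finger parallel gripper is mounted at the origin on the work surface. World frame = base frame: x ahead of the robot, y to its left, z up, the work surface at z = 0. Lengths are in m, angles in rad, forces in N, time in s.
With the tool pointing down it reaches from about 0.425 to 1.025 m from the base axis. Payload 9.4 kg.
Tool frame: the origin (TCP) lies at the very end of the fingers, on their centre line; the grasp point (between the pads) lies 19 mm behind it (arm.pinch_z is the distance from the TCP to the grasp point, in m); z points along the fingers, y is the line along which they close (so a half turn about z gives the same grasp; the last joint's range is limited). The gripper opens to 85 mm and grips with 20 to 120 N. Pads are 22 mm wide; open, the fingers measure 114 mm over their backs; the gripper's body (76 mm by 85 mm) begins 54 mm behind the grasp point. The pads swing forward as they close: fully open they stand 13 mm farther back than shut.
Start: joints at [-1.403, 0.599, -0.003, 1.599, 0.002, 0.943, -0.08], TCP at [0.176, 0.703, 0.231] pointing down, gripper open.
Joint ranges: [-2.57, 2.57], [-0.35, 1.97], [-1.29, 1.29], [0.11, 2.56], [-1.05, 4.19], [0.11, 1.86], [-2.63, 2.63]. Speed limits (rad/s): [2.22, 2.22, 3.01, 3.01, 3.14, 3.14, 3.14].

### API

Orientations are given as a 3x3 rotation matrix whose columns are the frame's x, y, z axes.
In Python, from bench import telemetry, eyes, arm gives the robot as it stands.
- The arm moves only by the tool servo_tool, never from a script. Its argument "commands" is text: rows parted by semicolons, each of 6 numbers parted by spaces: the shift along the world's x, y, z in m, then the turn, a rotation vector about the world's x, y, z in degrees. In form: dx dy dz rx ry rz; .... A call has 1 to 20 rows; each row shifts and turns the commanded pose from where the row before left it; what a row does not reach is not made up. A row lasts 1/12 s, in which the tool goes at most 41.7 mm and 7.16 degrees, less where a joint would pass 70% of its speed; a pose out of reach is approached as far as the arm can. A call with a gripper value outside its range is refused whole. "fingers" is the finger opening in m, from 0 to 0.0854, set as the call begins (left out, the last holds). The fingers move at their own pace and stop on an object; "force" is the grip in N (left out, the last holds). Time passes only in rows, so rows that do not move let the fingers close. It gives the time, the measured TCP pose, the force, the opening and the grip force at its end, in the units of the state.
- telemetry.sense(): the state, without advancing time (a new reading comes with each control period).
- eyes.snapshot(name): name is "scene" or "top" or "wrist"; returns the picture (400x640x3 uint8, red, green, blue); there is no depth.
- eyes.get_calibration(name): a dict with "fx", "fy", "cx", "cy" (pixels), "R" (3x3) and "t" (3): a world point X has camera coordinates R X + t; the wrist camera has in their place "mount" (4x4, takes a point from camera to tool coordinates, whose origin is the TCP and whose axes are the flange's). Camera axes: x right, y down, z forward; pixel columns grow to the right and rows downward; lengths in m; the calibration is good to about 2 mm. A picture is of the moment at which its call begins: read the wrist's pose just before it. get_calibration takes no time and is no camera call.
- arm.sign_off(): hands the job in; it is judged then, once.
The state is a dict: "time_s": time; "joints": joint angles; "joint_velocities": joint speeds; "joint_efforts": joint torques, N m; "tool_pos": TCP position; "orientation": TCP orientation; "wrist_force": force on the tool from outside, world axes, zero at the start; "ft_torque": the same for the moment, N m; "opening": finger opening in m; "finger_force": force on a finger pad.
Only numpy, scipy, OpenCV 4.12 (cv2) and the standard library are available. Lean on these libraries where they do the work, as an engineer would, in place of code of your own. Each camera call takes 0.05 s, during which the arm holds its last target. There are 200 camera calls.

### The job

Pick up the teal dispenser bottle and lower it upright into the empty round black holder with the yellow rim, letting go only once it is down inside the well, so that it stands upright on the holder's floor. Leave the white bottle, and the amber bottle in its own holder, where they are.

Things in the scene. Friction and masses are not known exactly. Their poses are not given: they have to be found in the camera images.
- teal_bottle: Teal dispenser bottle with a pale green pointed nozzle, closed and rigid, about 0.08 to 0.15 kg, standing upright and loose on the blue bench. Straight round body 40 mm in diameter from the foot to 80 mm up (grip it across this), then a shoulder and a nozzle 19 mm or less across; 108 mm tall in all. Origin: centre of the underside; z up along the bottle's axis. It looks the same from all sides.
- free_holder: The empty holder: a round black cup with a yellow rim, fixed to the bench. Outside 74 mm in diameter, 38 mm tall; its round well is 62 mm across, open at the top, with a flat floor 5 mm above the bench (33 mm deep). Origin: centre of the underside, on the bench; z up along the well's axis. An identical holder nearby already has the amber bottle in it.
- white_bottle: White dispenser bottle with a red nozzle, same shape and size as the teal one, standing loose on the bench. It is to be left alone. Origin: centre of the underside; z up.
- amber_bottle: Amber-brown dispenser bottle with a black nozzle, same shape and size as the teal one, standing loose in a second, identical fixed holder (its foot is 5 mm above the bench, on that holder's axis within 4 mm). It is to be left alone. Origin: centre of the underside; z up. Everything else lying on the bench around and between the bottles and holders is less than 45 mm tall.
Not all that is in view belongs to the job. What is shaped like the teal_bottle but pink is not meant.

How it is judged:
On the way, in this order (a step that is already met when the one before it is completed fails the run):
1. the teal bottle is lifted clear of the bench (height (world z) of teal_bottle above 0.045 m), for 0.1 s.
2. the teal bottle is lowered into the empty holder's well while still held: its foot is below the rim, less than 28 mm above the floor (horizontal distance between teal_bottle and free_holder below 0.016 m and z of teal_bottle in the frame of free_holder below 0.033 m and contact force between the fingers and teal_bottle above 0.3 N), for 0.1 s.
At the end, for the whole second after the job is handed in: The teal bottle stands at rest on the floor of the holder that was empty (foot within 5 mm of the floor, within 16 mm of the holder's axis, within 10 degrees of upright), and the white and amber bottles stand upright (10 degrees) within 30 mm of where they began (horizontal distance between teal_bottle and free_holder below 0.016 m and z of teal_bottle in the frame of free_holder below 0.01 m and angle between each of teal_bottle, white_bottle, amber_bottle's own z axis and vertical below 0.175 rad and linear speed of teal_bottle below 0.02 m/s and distance of each of white_bottle, amber_bottle from where it was at the start of the episode below 0.03 m); the robot touches nothing.
It fails at once if the white bottle is displaced by more than 40 mm or tipped (distance of white_bottle from where it was at the start of the episode above 0.04 m or angle between white_bottle's own z axis and vertical above 0.4 rad).
It fails at once if the amber bottle is displaced by more than 40 mm or tipped (distance of amber_bottle from where it was at the start of the episode above 0.04 m or angle between amber_bottle's own z axis and vertical above 0.4 rad).
It also fails if it takes over 43 s, if anything falls off the work surface, if the arm or the gripper's body presses on something with over 40 N, if the wrist force passes 120 N, or if a joint passes its speed limit or range.

## Working session

There is one attempt and no reset: what is moved stays moved. The work goes in short steps, Python scripts to look and compute and a tool call to move; the robot and the scene stay as the last step left them, time stands still between calls to the robot, and variables do not carry over. Pictures are saved under pics/ and viewed, at most 10 in all, crops included, and the job is handed in when it is done.

Besides the shell and the picture viewer there is one more tool, called after "Request:" by a JSON object that holds its "api" and its "payload". servo_tool: Moves the arm, as the interface text tells. Its arguments: {"type":"object","properties":{"commands":{"type":"string"},"fingers":{"type":"number"},"force":{"type":"number"}},"required":["commands"]}

```bash
mkdir -p pics
python3 - <<'E'
from bench import telemetry, eyes, arm
import cv2,numpy as np
for n in("scene","top"):
    p=eyes.snapshot(n); np.save(f"{n}.npy",p); cv2.imwrite(f"pics/{n}0.png",p[:,:,::-1])
    c=eyes.get_calibration(n); print(n,c["fx"],c["cx"],c["cy"],-np.array(c["R"]).T@np.array(c["t"]))
s=telemetry.sense();print(s["time_s"],s["tool_pos"],s["orientation"],s["opening"])
E
```

```text
scene 380.59097559972406 317.1723445299093 203.2809776521482 [1.29704549 0.04625216 0.67604692]
top 413.0221141329831 321.71906050415504 198.69790540722676 [ 0.43172742 -0.02214653  1.11402845]
0.1 [0.17563017 0.7029829  0.23052131] [[-9.70200989e-01  2.42301473e-01 -1.90448128e-04]
 [ 2.42301508e-01  9.70200085e-01 -1.33178637e-03]
 [-1.37921008e-04 -1.33824632e-03 -9.99999095e-01]] 0.08560826229776732
```

View pics/top0.png

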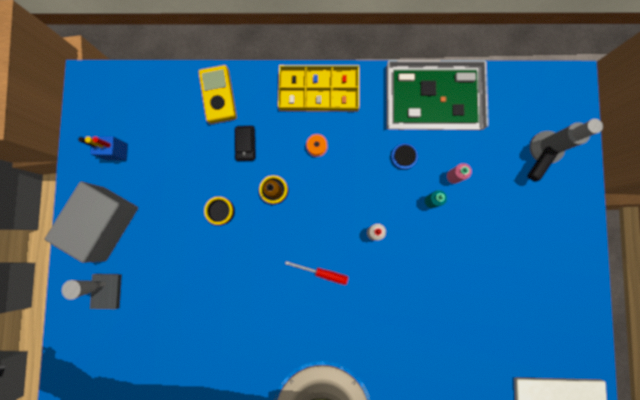

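View pics/scene0.png

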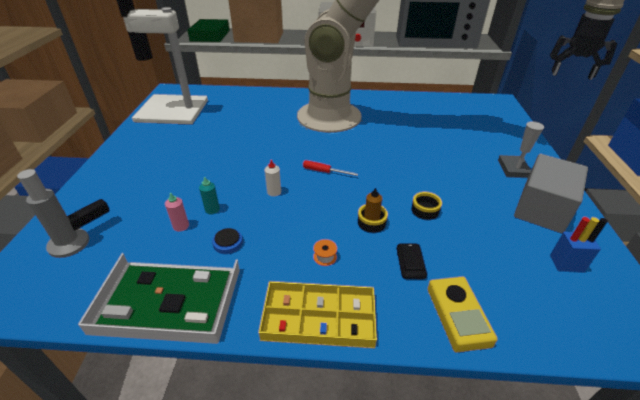

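Candidates in the top view:
- Bottles: teal (437,200), pink decoy (460,173), white (376,232).
- Holders: empty one with yellow rim (218,210), amber's holder (273,189), blue-rimmed tin decoy (404,155), orange ring (316,145).

I choose teal (437,200) and the holder at (218,210).

```bash
cat > h.py <<'E'
import numpy as np,cv2
from bench import eyes
def ray(n,u,v):
    c=eyes.get_calibration(n);R=np.array(c["R"]);o=-R.T@np.array(c["t"])
    return o,R.T@np.array([(u-c["cx"])/c["fx"],(v-c["cy"])/c["fy"],1])
def plane(n,u,v,z):
    o,d=ray(n,u,v);return (o+d*(z-o[2])/d[2]).round(4)
E
python3 - <<'E'
from h import *
P={n:np.load(n+".npy") for n in("top","scene")}
H={n:cv2.cvtColor(P[n],cv2.COLOR_RGB2HSV) for n in P}
def blob(n,lo,hi,x0,x1,y0,y1):
    m=cv2.inRange(H[n],lo,hi)[y0:y1,x0:x1]; v,u=np.nonzero(m); return u+x0,v+y0
# holder rims
for nm,b in(("free",(198,238,190,230)),("amberH",(253,293,169,209))):
    u,v=blob("top",(18,100,80),(35,255,255),*b); pts=np.c_[u,v].astype(np.float32)
    (c,ax,_)=cv2.fitEllipse(cv2.convexHull(pts)); print(nm,c,ax,plane("top",*c,.038))
for nm,b in(("free",(405,450,185,225)),):
    u,v=blob("scene",(18,100,80),(35,255,255),*b); c,ax,_=cv2.fitEllipse(cv2.convexHull(np.c_[u,v].astype(np.float32))); print(nm,"scene",c,ax,plane("scene",*c,.038))
u,v=blob("top",(70,90,40),(92,255,255),420,450,185,215); print("teal top",u.min(),u.max(),v.min(),v.max(),u.mean(),v.mean(),len(u),plane("top",u.mean(),v.mean(),.07))
u,v=blob("scene",(70,90,30),(95,255,255),195,225,170,220); print("teal scene",u.min(),u.max(),v.min(),v.max(),plane("scene",(u.min()+u.max())/2,v.min(),.108),plane("scene",u.mean(),v.mean(),.042))
for nm,c,z in(("white",(376.5,232),.1),("pink",(463,171.5),.108),("tealnozzle",(439.5,198),.108)): print(nm,plane("top",*c,z))
a=cv2.resize(P["top"][150:250,360:490],None,fx=5,fy=5); cv2.imwrite("pics/crop.png",a[:,:,::-1])
E
```

```text
free (218.35926818847656, 210.5027618408203) (27.5567569732666, 28.51482582092285) [0.515  0.2775 0.038 ]
amberH (272.9859924316406, 189.36781311035156) (27.479921340942383, 27.78375244140625) [0.5724 0.1348 0.038 ]
free scene (426.79052734375, 201.85830688476562) (19.67104721069336, 28.75231170654297) [0.5231 0.2786 0.038 ]
teal top 426 445 191 206 435.716814159292 198.78761061946904 226 [ 0.5483 -0.2829  0.07  ]
teal scene 200 218 177 213 [ 0.5494 -0.2769  0.108 ] [ 0.5462 -0.2906  0.042 ]
white [ 0.4619 -0.1304  0.1   ]
pink [ 0.6119 -0.3408  0.108 ]
tealnozzle [ 0.546  -0.2826  0.108 ]
```

View pics/crop.png

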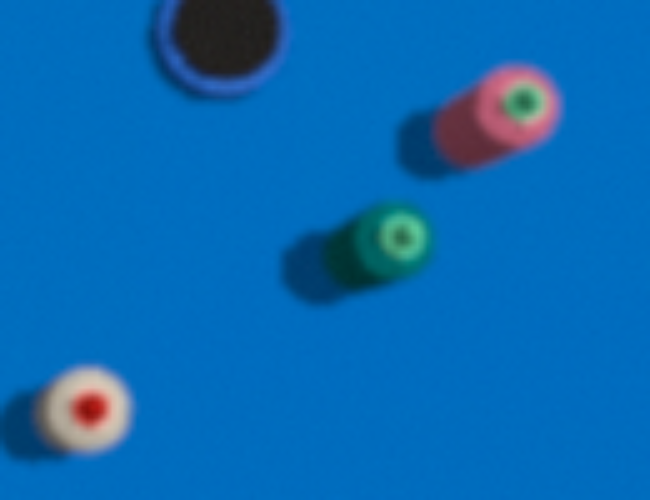

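Crop: pale-green nozzle on teal body at about (401,237), which is full-frame (440,197). Pink is at (517,105) and white at (90,408), so the choice stands. I'll go over the holder first for a wrist look.

Request:
{"api": "servo_tool", "payload": {"commands": "0.01 -0.015 0.001 0 0 -1.5;0.02 -0.026 0.001 0 0 -2;0.02 -0.026 0.001 0 0 -2;0.02 -0.026 0.001 0 0 -2;0.02 -0.026 0.001 0 0 -2;0.02 -0.026 0.001 0 0 -2;0.02 -0.026 0.001 0 0 -2;0.02 -0.026 0.001 0 0 -2;0.02 -0.026 0.001 0 0 -2;0.02 -0.026 0.001 0 0 -2;0.02 -0.026 0.001 0 0 -2;0.02 -0.026 0.001 0 0 -2;0.02 -0.026 0.001 0 0 -2;0.02 -0.026 0.001 0 0 -2;0.02 -0.026 0.001 0 0 -2;0.015 -0.02 0.001 0 0 -0.5;0.008 -0.01 0 0 0 0;0.002 -0.003 0 0 0 0;0 0 0 0 0 0", "fingers": 0.07, "force": 30}}

```text
time_s: 1.68
tool_pos: [0.4907, 0.2912, 0.2471]
orientation: [[-0.719, 0.695, -0.0], [0.695, 0.719, -0.0], [0.0, -0.0, -1.0]]
wrist_force: [-0.5, 0.3, -0.1]
opening: 0.07
finger_force: 0.0
```

```bash
cat >> h.py <<'E'
def wlook(name):
    from bench import telemetry
    s=telemetry.sense(); p=eyes.snapshot("wrist"); cv2.imwrite(f"pics/{name}.png",p[:,:,::-1])
    c=eyes.get_calibration("wrist"); M=np.array(c["mount"]); R=np.array(s["orientation"]); t=np.array(s["tool_pos"])
    def f(u,v,z):
        d=R@M[:3,:3]@np.array([(u-c["cx"])/c["fx"],(v-c["cy"])/c["fy"],1]); o=t+R@M[:3,3]
        return (o+d*(z-o[2])/d[2]).round(4)
    return s,p,f
E
python3 - <<'E'
from h import *
s,p,f=wlook("w1"); print(s["time_s"],s["tool_pos"],s["orientation"],s["joints"])
hs=cv2.cvtColor(p,cv2.COLOR_RGB2HSV); m=cv2.inRange(hs,(18,100,80),(35,255,255))
cs,_=cv2.findContours(m,cv2.RETR_EXTERNAL,cv2.CHAIN_APPROX_NONE)
for c in cs:
    if len(c)>60: e=cv2.fitEllipse(c); print(e, f(*e[0],.038))
E
```

```text
1.6833 [0.49073156 0.29121399 0.24707775] [[-7.18540632e-01  6.95484869e-01 -3.97785550e-04]
 [ 6.95484930e-01  7.18540682e-01 -2.46210951e-05]
 [ 2.68701501e-04 -2.94345113e-04 -9.99999921e-01]] [-0.75473239  0.39837068  0.16589176  1.94915604 -0.08958544  0.80133532
  0.26251828]
((481.5420837402344, 301.3427734375), (19.9742488861084, 37.57783889770508), 118.4698486328125) [0.7573 0.3182 0.038 ]
((283.7056884765625, 295.5550537109375), (47.87091064453125, 52.12533187866211), 90.05904388427734) [0.5726 0.1403 0.038 ]
((332.90191650390625, 190.9300079345703), (60.705684661865234, 61.68724822998047), 78.43387603759766) [0.5153 0.2824 0.038 ]
```

View pics/w1.png

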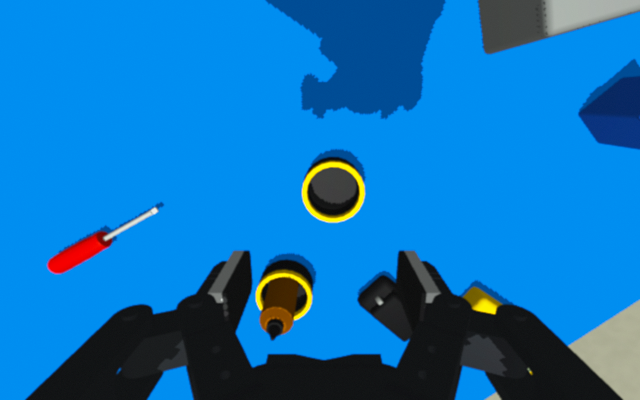

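The wrist view shows the empty holder at (333,191), amber in its holder at (284,296), the screwdriver at left. All views agree on about (0.516, 0.280). Next, the teal bottle.

Request:
{"api": "servo_tool", "payload": {"commands": "0.002 -0.015 0 0 0 0;0.003 -0.032 0 0 0 0;0.003 -0.032 0 0 0 0;0.003 -0.032 0 0 0 0;0.003 -0.032 0 0 0 0;0.003 -0.032 0 0 0 0;0.003 -0.032 0 0 0 0;0.003 -0.032 0 0 0 0;0.003 -0.032 0 0 0 0;0.003 -0.032 0 0 0 0;0.003 -0.032 0 0 0 0;0.003 -0.032 0 0 0 0;0.003 -0.032 0 0 0 0;0.003 -0.032 0 0 0 0;0.003 -0.032 0 0 0 0;0.003 -0.032 0 0 0 0;0.003 -0.032 0 0 0 0;0.004 -0.032 0 0 0 0;0.004 -0.032 0 0 0 0;0 0 0 0 0 0"}}

```text
time_s: 3.4
tool_pos: [0.5483, -0.3056, 0.2473]
orientation: [[-0.716, 0.698, 0.0], [0.698, 0.716, -0.004], [-0.003, -0.002, -1.0]]
wrist_force: [-0.8, -0.3, -0.3]
opening: 0.0698
finger_force: 0.0
```

Run:
```python
from h import *
s,p,f=wlook("w2"); print(s["time_s"],s["tool_pos"],s["orientation"],s["joints"])
hs=cv2.cvtColor(p,cv2.COLOR_RGB2HSV); m=cv2.inRange(hs,(70,90,40),(92,255,255))
cs,_=cv2.findContours(m,cv2.RETR_EXTERNAL,cv2.CHAIN_APPROX_NONE)
for c in cs:
    if len(c)>40:
        print(cv2.boundingRect(c), cv2.contourArea(c))
    # nadir-free estimate: ray through nozzle tip is taken from the picture
```

```text
3.4 [ 0.54827312 -0.30558719  0.24733661] [[-7.15995662e-01  6.98104550e-01  4.99261796e-04]
 [ 6.98098731e-01  7.15992292e-01 -3.63306905e-03]
 [-2.89372963e-03 -2.25272766e-03 -9.99993276e-01]] [ 0.24843713  0.4714405   0.24675597  1.82885818 -0.14333401  0.85663153
  1.36126224]
(334, 249, 16, 18) 207.0
(320, 141, 38, 47) 1277.0
```

View pics/w2.png

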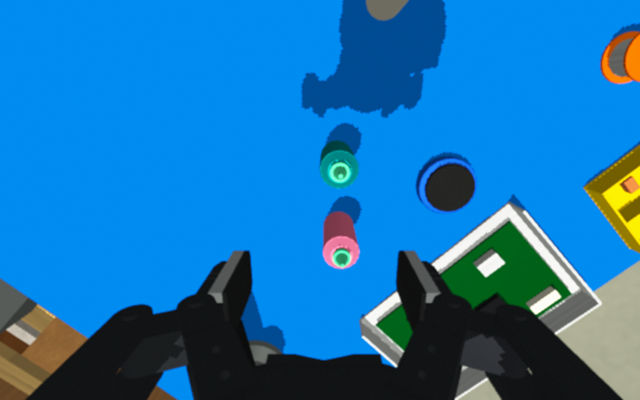

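The wrist view shows the teal nozzle tip at (340,172), the pink one behind it at (342,257), and the blue tin at (447,184).

Run:
```python
from h import *
s,p,f=wlook("w3"); print(s["tool_pos"])
for u,v,z in((340,172,.108),(339,167,.08),(342,257,.108)): print(f(u,v,z))
```

```text
[ 0.54824432 -0.30226615  0.24696388]
[ 0.5487 -0.282   0.108 ]
[ 0.5498 -0.2825  0.08  ]
[ 0.6125 -0.3395  0.108 ]
```

Request:
{"api": "servo_tool", "payload": {"commands": "0 0.009 -0.01 0 0 0;0 0.009 -0.02 0 0 0;0 0 -0.02 0 0 0;0 0 -0.02 0 0 0;0 0 -0.02 0 0 0;0 0 -0.02 0 0 0;0 0 -0.01 0 0 0;0 0 0 0 0 0;0 0 0 0 0 0;0 0 0 0 0 0"}}

```text
time_s: 4.33
tool_pos: [0.5494, -0.2813, 0.1283]
orientation: [[-0.72, 0.694, 0.001], [0.694, 0.72, -0.0], [-0.001, 0.001, -1.0]]
wrist_force: [-0.1, 0.1, 0.9]
opening: 0.0703
finger_force: 0.0
```

Request:
{"api": "servo_tool", "payload": {"commands": "0 -0.001 -0.01 0 0 0;0 0 -0.015 0 0 0;0 0 -0.015 0 0 0;0 0 -0.015 0 0 0;0 0 -0.015 0 0 0;0 0 -0.01 0 0 0;0 0 0 0 0 0;0 0 0 0 0 0;0 0 0 0 0 0"}}

```text
time_s: 5.08
tool_pos: [0.5491, -0.2829, 0.048]
orientation: [[-0.719, 0.695, 0.001], [0.695, 0.719, -0.0], [-0.001, 0.0, -1.0]]
wrist_force: [0.1, 0.2, -0.6]
opening: 0.0699
finger_force: 0.0
```

Request:
{"api": "servo_tool", "payload": {"commands": "0 0 0 0 0 0;0 0 0 0 0 0;0 0 0 0 0 0;0 0 0 0 0 0;0 0 0 0 0 0;0 0 0 0 0 0;0 0 0 0 0 0;0 0 0 0 0 0;0 0 0 0 0 0;0 0 0 0 0 0", "fingers": 0.025, "force": 30}}

```text
time_s: 5.92
tool_pos: [0.5491, -0.283, 0.0481]
orientation: [[-0.719, 0.695, 0.001], [0.695, 0.719, -0.001], [-0.001, 0.0, -1.0]]
wrist_force: [-0.7, 0.1, 6.4]
opening: 0.0391
finger_force: 29.7
```

Request:
{"api": "servo_tool", "payload": {"commands": "0 0 0.005 0 0 0;0 0 0.01 0 0 0;0 0 0.015 0 0 0;0 0 0.02 0 0 0;0 0 0.02 0 0 0;0 0 0.02 0 0 0;0 0 0.02 0 0 0;0 0 0.02 0 0 0;0 0 0.02 0 0 0;0 0 0.015 0 0 0;0 0 0.005 0 0 0;0 0 0 0 0 0;0 0 0 0 0 0"}}

```text
time_s: 7.0
tool_pos: [0.5484, -0.2823, 0.2171]
orientation: [[-0.719, 0.695, -0.0], [0.695, 0.719, 0.0], [0.0, 0.0, -1.0]]
wrist_force: [-0.3, 0.6, -1.8]
opening: 0.0397
finger_force: 30.3
```

Run:
```python
from h import *
s,p,f=wlook("w4"); q=eyes.snapshot("scene")
cv2.imwrite("pics/g.png",np.hstack([cv2.resize(p[:,160:480],None,fx=1.25,fy=1.25),cv2.resize(q[80:280,100:300],(400,400))[:, :].repeat(1,0) if 0 else cv2.resize(q[80:280,100:260],(400,500))])[:,:,::-1]); print(s["tool_pos"],s["opening"],s["finger_force"])
```

```text
[ 0.54843406 -0.28231344  0.2171097 ] 0.039729194828962394 30.310585498809814
```

View pics/g.png

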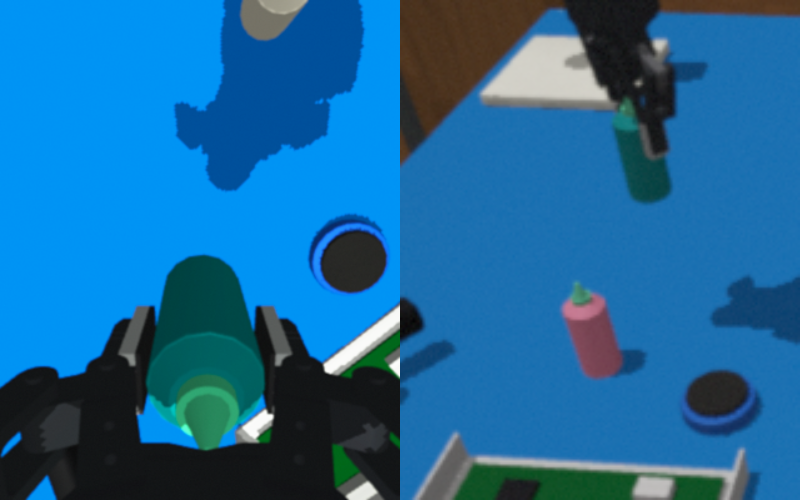

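Held upright at the expected height (left panel: nozzle (208,410) between the pads). Carrying it to the holder.

Request:
{"api": "servo_tool", "payload": {"commands": "0 0.01 0 0 0 0;0 0.02 0 0 0 0;-0.002 0.032 0 0 0 0;-0.002 0.032 0 0 0 0;-0.002 0.032 0 0 0 0;-0.002 0.032 0 0 0 0;-0.002 0.032 0 0 0 0;-0.002 0.032 0 0 0 0;-0.002 0.032 0 0 0 0;-0.002 0.032 0 0 0 0;-0.002 0.032 0 0 0 0;-0.002 0.032 0 0 0 0;-0.002 0.032 0 0 0 0;-0.002 0.032 0 0 0 0;-0.002 0.032 0 0 0 0;-0.002 0.032 0 0 0 0;-0.002 0.032 0 0 0 0;-0.002 0.032 0 0 0 0;0 0.015 0 0 0 0;0 0.006 0 0 0 0"}}

```text
time_s: 8.77
tool_pos: [0.5153, 0.2841, 0.2163]
orientation: [[-0.722, 0.692, -0.001], [0.692, 0.722, 0.0], [0.001, -0.001, -1.0]]
wrist_force: [0.8, -0.3, -0.6]
opening: 0.0394
finger_force: 30.4
```

Request:
{"api": "servo_tool", "payload": {"commands": "0 0 0 0 0 0;0 0 -0.02 0 0 0;0 0 -0.02 0 0 0;0 0 -0.02 0 0 0;0 0 -0.02 0 0 0;0 0 -0.01 0 0 0;0 0 0 0 0 0;0 0 0 0 0 0;0 0 0 0 0 0"}}

```text
time_s: 9.52
tool_pos: [0.5174, 0.2798, 0.1282]
orientation: [[-0.718, 0.696, 0.001], [0.696, 0.718, 0.0], [-0.001, 0.001, -1.0]]
wrist_force: [-0.4, -0.1, -0.5]
opening: 0.0398
finger_force: 30.4
```

Run:
```python
from h import *
s,p,f=wlook("w5"); q=eyes.snapshot("scene"); t=eyes.snapshot("top")
cv2.imwrite("pics/h.png",np.hstack([cv2.resize(p[:,160:480],None,fx=1.25,fy=1.25),cv2.resize(q[110:250,360:472],(400,500))])[:,:,::-1]); print(s["time_s"],s["tool_pos"],s["opening"],s["finger_force"])
```

```text
9.5167 [0.51741837 0.27982009 0.12822809] 0.03979968593456877 30.395817160606384
```

View pics/h.png

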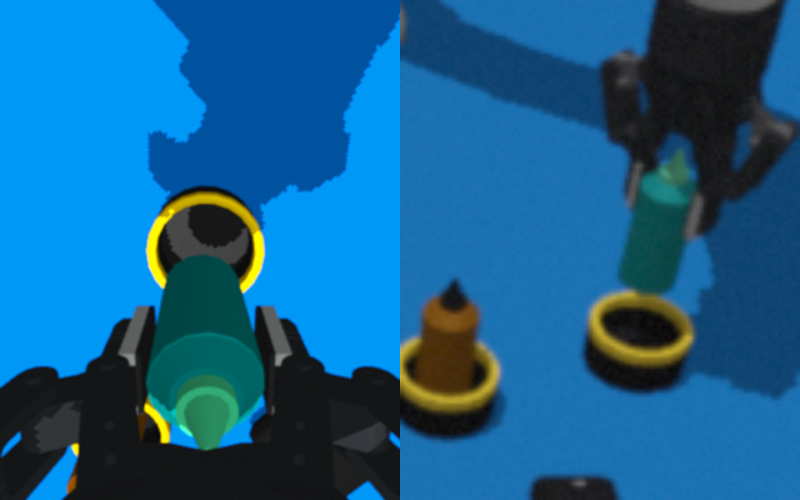

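The wrist view shows the bottle centred sideways on the rim (205 vs 206), and the scene view shows it just above the well. Lowering.

Request:
{"api": "servo_tool", "payload": {"commands": "-0.001 0 -0.01 0 0 0;0 0 -0.012 0 0 0;0 0 -0.012 0 0 0;0 0 -0.01 0 0 0;0 0 -0.006 0 0 0;0 0 0 0 0 0;0 0 0 0 0 0;0 0 0 0 0 0"}}

```text
time_s: 10.33
tool_pos: [0.5159, 0.2803, 0.0773]
orientation: [[-0.719, 0.695, 0.0], [0.695, 0.719, -0.0], [-0.0, -0.0, -1.0]]
wrist_force: [-0.1, 0.2, -1.4]
opening: 0.0394
finger_force: 30.4
```

No contact. Continuing down.

Request:
{"api": "servo_tool", "payload": {"commands": "0 0 -0.008 0 0 0;0 0 -0.006 0 0 0;0 0 -0.004 0 0 0;0 0 -0.002 0 0 0;0 0 -0.002 0 0 0;0 0 0 0 0 0;0 0 0 0 0 0;0 0 0 0 0 0;0 0 0 0 0 0"}}

```text
time_s: 11.08
tool_pos: [0.5158, 0.2804, 0.0555]
orientation: [[-0.719, 0.695, 0.0], [0.695, 0.719, 0.0], [-0.0, 0.0, -1.0]]
wrist_force: [-0.7, -1.1, -1.6]
opening: 0.0393
finger_force: 30.4
```

Run:
```python
from h import *
s,p,f=wlook("w6"); q=eyes.snapshot("scene"); t=eyes.snapshot("top")
cv2.imwrite("pics/i.png",np.hstack([cv2.resize(p[:,160:480],None,fx=1.25,fy=1.25),cv2.resize(q[110:250,360:472],(400,500))])[:,:,::-1]); print(s["time_s"],s["tool_pos"],s["wrist_force"])
```

```text
11.0833 [0.51581893 0.28042182 0.05546812] [-0.67062466 -1.11745826 -1.6102051 ]
```

View pics/i.png

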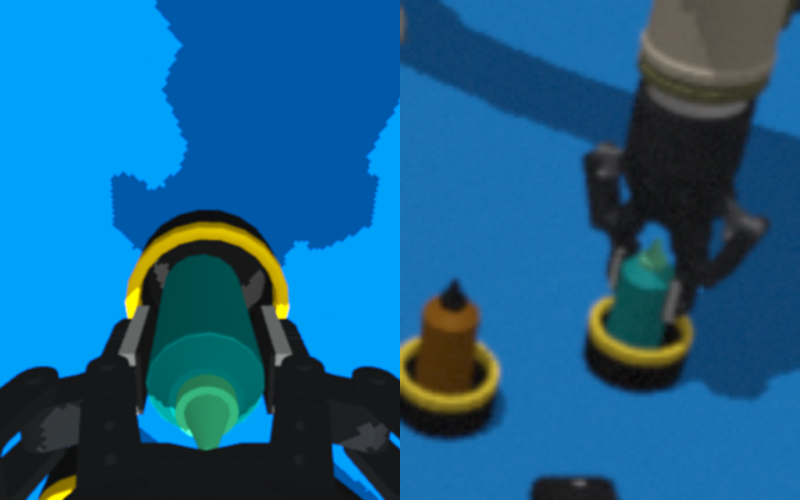

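The bottle is in the well and centred (body at 205, rim 128–288), not yet on the floor. Creeping down to contact.

Request:
{"api": "servo_tool", "payload": {"commands": "0 0 -0.001 0 0 0;0 0 -0.001 0 0 0;0 0 -0.0005 0 0 0;0 0 0 0 0 0;0 0 0 0 0 0;0 0 0 0 0 0"}}

```text
time_s: 11.73
tool_pos: [0.5158, 0.2804, 0.0531]
orientation: [[-0.719, 0.695, 0.0], [0.695, 0.719, 0.0], [-0.0, 0.0, -1.0]]
wrist_force: [-1.6, -0.7, 5.9]
opening: 0.0391
finger_force: 30.8
```

Contact at 5.9 N on the floor. Releasing, then going straight up.

Request:
{"api": "servo_tool", "payload": {"commands": "0 0 0 0 0 0;0 0 0 0 0 0;0 0 0 0 0 0;0 0 0 0 0 0;0 0 0 0 0 0;0 0 0 0 0 0;0 0 0 0 0 0;0 0 0 0 0 0", "fingers": 0.068}}

```text
time_s: 12.4
tool_pos: [0.5157, 0.2804, 0.0527]
orientation: [[-0.719, 0.695, -0.0], [0.695, 0.719, -0.0], [-0.0, -0.0, -1.0]]
wrist_force: [0.2, -0.2, -0.0]
opening: 0.068
finger_force: 0.0
```

Request:
{"api": "servo_tool", "payload": {"commands": "0 0 0.005 0 0 0;0 0 0.01 0 0 0;0 0 0.015 0 0 0;0 0 0.02 0 0 0;0 0 0.02 0 0 0;0 0 0.02 0 0 0;0 0 0.02 0 0 0;0 0 0.02 0 0 0;0 0 0.02 0 0 0;0 0 0.01 0 0 0;0 0 0 0 0 0;0 0 0 0 0 0;0 0 0 0 0 0;0 0 0 0 0 0"}}

```text
time_s: 13.57
tool_pos: [0.5151, 0.2801, 0.2116]
orientation: [[-0.719, 0.695, -0.002], [0.695, 0.719, -0.001], [0.0, -0.002, -1.0]]
wrist_force: [0.3, 0.7, 0.0]
opening: 0.0679
finger_force: 0.0
```

Run:
```python
from h import *
s,p,f=wlook("w7"); q=eyes.snapshot("scene"); t=eyes.snapshot("top")
cv2.imwrite("pics/j.png",np.hstack([cv2.resize(p[:,160:480],None,fx=1.25,fy=1.25),cv2.resize(q[120:260,250:474],(400,250)).repeat(2,0)])[:,:,::-1]); print(s["time_s"],s["tool_pos"],s["wrist_force"])
```

```text
13.5667 [0.51513766 0.28010644 0.21161646] [0.25984451 0.65730119 0.01217436]
```

View pics/j.png

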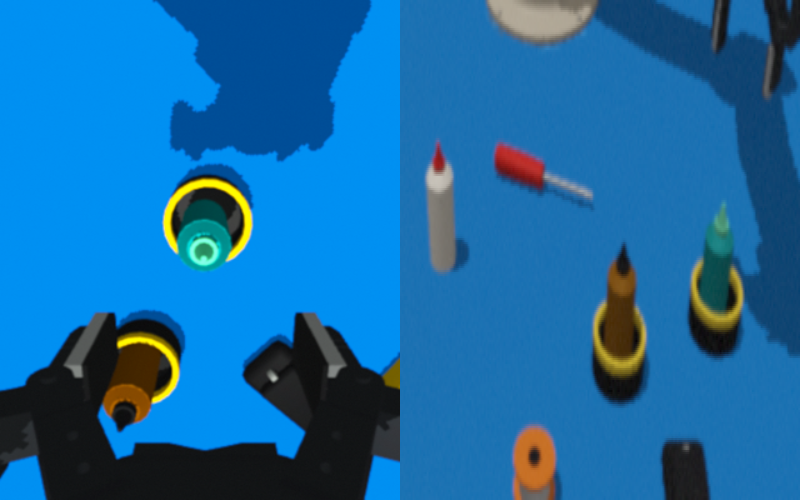

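The teal bottle stands upright in the well (nozzle at (204,250) in the left panel). White and amber are where they were, and the gripper is clear.

```bash
python3 -c "
from bench import arm
print(arm.sign_off())"
```

```text
the job is handed in; nothing more can be done
None
```

The teal bottle stands upright on the floor of the formerly empty yellow-rimmed holder, the white and amber bottles were left where they were, and the job is handed in at about 14 s of the 43 s allowed; the sign-off returned no verdict.

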